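Shut the photometer cover and index the filter slide

ROBOT

A 7-joint arm with a two-finger parallel gripper is mounted at the origin on a cart in front of the work surface, level with it; the furniture and walls round the work are solid. World frame = base frame: x ahead of the robot, y to its left, z up, the work surface at z = 0. Lengths are in mm, angles in degrees, forces in N, time in s.
With the tool pointing down it reaches from about 400 to 925 mm from the base axis. Payload 5.6 kg.
Tool frame: the origin (TCP) lies on the centre line of the jaws, within the pads' length; the fingertips stand 11 mm ahead of it and the grasp point (between the pads) lies 8 mm behind it; x points along the fingers, y is the direction in which the jaws open and shut, and the axes are right-handed (so a half turn about x gives the same grasp; the last joint's range is limited). The gripper opens to 85 mm and grips with 20 to 120 N. Pads are 22 mm wide; open, the fingers measure 114 mm over their backs; the gripper's body (76 mm by 85 mm) begins 54 mm behind the grasp point. The pads swing forward as they close: fully open they stand 13 mm farther back than shut.
Start: joints at [73.396, 26.786, -0.665, 91.828, 0.344, 61.387, -3.226], TCP at [158.754, -630.321, 242.29] pointing down, gripper open.
Joint ranges: [-144.91, 144.91], [-17.63, 115.5], [-89.93, 88.59], [15.96, 139.68], [-74.01, 254.01], [8.47, 105.57], [-167.45, 167.45]. Speed limits (degrees/s): [147.25, 147.25, 180, 180, 180, 180, 180].

INTERFACE

Orientations are given as [roll, pitch, yaw] about the fixed x, y, z axes, in that order (R = Rz(yaw) Ry(pitch) Rx(roll)).
In Python, from cell import r, camera gives the robot as it stands.
- The arm moves only by the tool step_arm, never from a script. Its argument "deltas" is a list of rows, each a list of 6 numbers: the shift along the tool's x, y, z in cm, then the turn, a rotation vector about the tool's x, y, z in rad. A call has 1 to 10 rows; each row is the pose to reach, as a shift and turn from the pose measured when the call began, along the tool's axes at that moment; what a row does not reach only later rows make up. A row lasts 1/10 s, in which the tool goes at most 50 mm and 8.59 degrees, less where a joint would pass 70% of its speed; a pose out of reach is approached as far as the arm can. A call with a gripper value outside its range is refused whole. "claw" is the gripper's target within -1 to 1 (shut at 1, half-way at 0, fully open at -1), set as the call begins (left out, the last holds). The fingers move at their own pace and stop on an object; "squeeze" is the grip in N (left out, the last holds). Time passes only in rows, so rows that repeat a pose let the fingers close. It gives the time, the measured TCP pose, the force and the opening at its end, in the units of the state.
- r.read_state(): the state, without advancing time (a new reading comes with each control period).
- camera(name): name is "scene" or "side" or "wrist"; returns a dict with "image" (384x512x3 uint8, red, green, blue), "fx", "fy", "cx", "cy" (pixels), "position" and "orientation" of the camera in the world; the wrist camera has in their place "hand_eye" (4x4, takes a point from camera to tool coordinates, whose origin is the TCP and whose axes are the tool frame's). Camera axes: x right, y down, z forward; pixel columns grow to the right and rows downward; lengths in mm; the calibration is good to about 2 mm. A picture is of the moment at which its call begins: read the wrist's pose just before it. There is no depth.
- r.sign_off(): hands the job in, once; it reports no verdict.
The state is a dict: "time_s": time; "joint_positions": joint angles; "joint_velocities": joint speeds; "joint_efforts": joint torques, N m; "position": TCP position; "tcp_rot": TCP orientation; "force": force on the tool from outside, world axes, zero at the start; "moment": the same for the moment, N m; "finger_gap": finger opening in mm.
Only numpy, scipy, OpenCV 4.12 (cv2) and the standard library are available. Lean on these libraries where they do the work, as an engineer would, in place of code of your own. Each camera call takes 0.05 s, during which the arm holds its last target. There are 200 camera calls.

TASK

Get the filter photometer ready for a reading: first press the open cover of its sample well shut until its tab catches behind the front rim and the cover stays down by itself. Then take the upright grip of the filter slide and move it to the left along its rail until the ball of the index block clicks into the slide's notch, without running past it, and finish while still gripping the slide at that notch. Do not knock over the sample bottle beside the instrument.

Things in the scene. Friction and masses are not known exactly. Their poses are not given: they have to be found in the camera images.
- photometer: white bench filter photometer, fixed. Origin: centre of its underside; x points to its back (away from the robot), y to its left along the slide rail, z up. Low front deck: x -92 to -20 mm, y -120 to 120, top 56 mm up. Behind it the square sample well: x -20 to 80, y -50 to 50 mm, rim 90 mm up, a small bottle inside below the rim. Placed within 5 x 14 cm, turned up to 0.3 rad.
- cover (a joint): angle of the grey square cover (104 x 102 x 5 mm) of the sample well, rad: 0 = shut, level; grows as its front edge rises and swings to the back; starts 0.55 to 0.85. A weak spring (0.3 N at the edge) lifts it to about 0.3 until the tab has caught. The tab meets the rim at about 0.22, takes 5 to 12 N pressed down near the front edge to cam past, and at 0 drops in and holds it below 0.02.
- cover_hinge (a point): on the cover's hinge line (along the photometer's y), midway across: photometer frame x 84, y 0, height 92.5 mm. The cover reaches 104 mm forward from it; its top face is 3 mm above the plane through the hinge line, so 95.5 mm above the bench when shut.
- cover_front (a point): point on the cover's top face, 6 mm in from its front edge, 98 mm from the hinge line, midway across; the place to press. It moves with the cover.
- filter_slide (a joint): travel of the black filter slide along the rail, m: 0 = right end, grows to the left (photometer's +y), stop at 0.128; starts 0 to 0.02. Dry friction about 1.2 N. A plate 36 (x) x 64 (y) x 12 mm with an upright grip bar in its middle and a glass window at each side. From 10 to 5 mm before the notch the ball resists by up to 12 N, then it pulls the slide in; a second crest lies 5 mm beyond.
- slide_grip (a point): where to grip the slide: centre of the gripping part of its upright bar, 14 mm thick along the rail (close the fingers along the photometer's y), 30 mm deep across it. 92.5 mm above the bench; bar top at 106.5, plate top at 68.5 mm. Moves with the slide, at photometer x -50 mm. The slide's notch is in its front flank, level with this point along the rail.
- notch (a point): top centre, with a dark line, of the small aluminium index block (19 x 32 mm, 13 high, top 69 mm above the bench) clamped on the deck in front of the slide; its sprung ball is under this point. Where it is clamped along the rail differs each time. The ball sits in the notch when slide_grip and this point have the same photometer y.
- bottle_mid (a point): centre (half-way up) of a loose white sample bottle, 40 mm across and 85 mm high, standing on the bench at the right of the sample well behind the deck; its z axis points up.
Not all that is in view belongs to the job. What is shaped like the part that bears bottle_mid but yellow is not meant.

How it is judged (in metres and radians):
On the way, in this order (a step that is already met when the one before it is completed fails the run):
1. the cover is shut, held by its tab alone (value of joint cover below 0.03 rad and contact force between each of the arm, the fingers and cover below 0.2 N), for 0.3 s.
2. the slide is gripped with the ball in its notch (y of slide_grip in the frame of notch between -0.0025 and 0.0025 m and contact force between the fingers and filter_slide above 2 N), for 0.3 s.
At the end, for the whole second after the job is handed in: The cover is shut (below 0.03 rad) behind its tab, the slide stands still within 2.5 mm of the notch along the rail, the fingers still hold it with more than 2 N, and the sample bottle stands upright (within 0.3 rad) (all of step 2 and value of joint cover below 0.03 rad and velocity of joint filter_slide between -0.005 and 0.005 m/s and angle between bottle_mid's own z axis and vertical below 0.3 rad); the arm keeps its last pose, push and grip.
It fails at once if the slide is run past the notch (by more than 9 mm) (y of slide_grip in the frame of notch above 0.009 m).
It fails at once if the slide is brought to the notch (within 6 mm) while the cover is open (above 0.2 rad) (y of slide_grip in the frame of notch above -0.006 m and value of joint cover above 0.2 rad).
It fails at once if the sample bottle is knocked over (tilted more than 0.6 rad) (angle between bottle_mid's own z axis and vertical above 0.6 rad).
It also fails if it takes over 58 s, if anything falls off the work surface, if the arm or the gripper's body presses on something with over 40 N, if the wrist force passes 120 N, or if a joint passes its speed limit or range.

## Working session

There is one attempt and no reset: what is moved stays moved. The work goes in short steps, Python scripts to look and compute and a tool call to move; the robot and the scene stay as the last step left them, time stands still between calls to the robot, and variables do not carry over. Pictures are saved under pics/ and viewed, about 8 in all and at most 12, crops included, and the job is handed in when it is done.

Besides the shell and the picture viewer there is one more tool, called in YAML: its name, and indented under it one key for each argument. step_arm: Moves the arm, as the interface text tells. Its arguments: {"type":"object","properties":{"deltas":{"type":"array"},"claw":{"type":"number"},"squeeze":{"type":"number"}},"required":["deltas"]}

```bash
ls; mkdir -p pics; cat > h.py <<'E'
import numpy as np,cv2
from cell import r,camera
from scipy.spatial.transform import Rotation as R
def snap(n,f):
    s=r.read_state(); c=camera(n); cv2.imwrite('pics/'+f,c['image'][:,:,::-1]); return s,c
E
python3 - <<'E'
from h import *
s=r.read_state(); print(s)
for n in('scene','side'):
    s,c=snap(n,n+'0.png'); print(n,{k:v for k,v in c.items() if k!='image'})
    np.save(n+'.npy',c,allow_pickle=True)
a=[cv2.imread(f'pics/{n}0.png') for n in('scene','side')]
cv2.imwrite('pics/both.png',cv2.resize(np.hstack(a),(800,300)))
E
```

```text
pics
{'time_s': 0.0, 'joint_positions': array([73.3977092 , 26.83815987, -0.66453483, 91.88312538,  0.34372723,
       61.38717286, -3.22814605]), 'joint_velocities': array([-0.05947985, -0.00222293, -0.07033335, -0.09484716,  0.01219063,
       -0.04419714,  0.03883919]), 'joint_efforts': array([-7.60177827e-04, -5.32380223e+01,  2.10239820e-02, -2.51302367e+01,
        1.13825363e-02,  7.87659141e-03,  7.02970610e-06]), 'position': array([ 158.56758324, -629.78079761,  241.29793382]), 'tcp_rot': array([-86.0026508 ,  89.89351511, 108.12962167]), 'force': array([ 0.5204195 , -0.24227209, -0.1020503 ]), 'moment': array([-0.00253079, -0.03542811, -0.02384066]), 'finger_gap': 85.43187825463667}
scene {'fx': 463.44135439613024, 'fy': 463.44135439613024, 'cx': 255.818042860981, 'cy': 192.4330791416204, 'position': array([-113.38262899, -404.53342475,  456.40315966]), 'orientation': array([-116.73444927,    0.74464005,  -60.17121128])}
side {'fx': 495.7853106039551, 'fy': 495.7853106039551, 'cx': 257.0744436813983, 'cy': 197.80033446455687, 'position': array([ 270.47611355, -489.16270701,  753.53065781]), 'orientation': array([-140.37603226,    0.28554139,  -31.09161118])}
```

View pics/scene0.png

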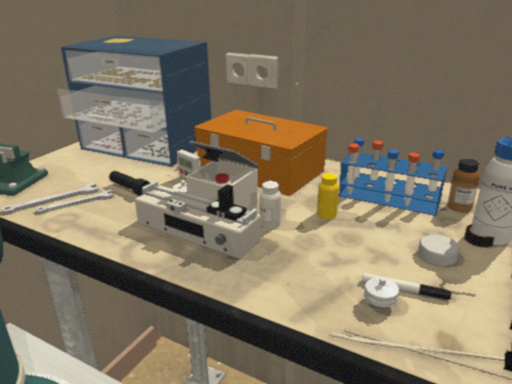

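View pics/side0.png

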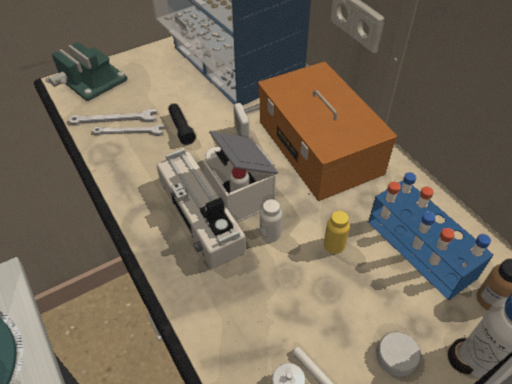

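The photometer is at about scene (200,205) and side (215,205), with the grip bar at side (215,210). Bottle candidates are the white one at side (271,220) and the yellow one at side (337,232). I choose the white one beside the well. Next is a close crop of both views.

```bash
python3 - <<'E'
from h import *
a=cv2.imread('pics/scene0.png')[135:260,125:295]; b=cv2.imread('pics/side0.png')[120:270,145:295]
a=cv2.resize(a,(408,300),interpolation=3);b=cv2.resize(b,None,fx=4,fy=4,interpolation=2)
cv2.imwrite('pics/crop_side.png',b)
E
```

```text
(no output)
```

View pics/crop_side.png

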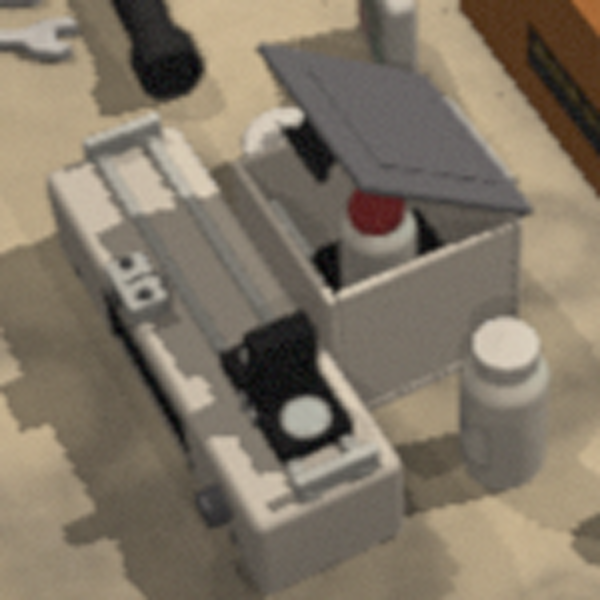

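```bash
cat >> h.py <<'E'
def ray(c,p):
    Rm=R.from_euler('xyz',c['orientation'],degrees=True).as_matrix()
    d=Rm@np.array([(p[0]-c['cx'])/c['fx'],(p[1]-c['cy'])/c['fy'],1]); return np.array(c['position']),d
def onz(c,p,z):
    o,d=ray(c,p); return o+d*(z-o[2])/d[2]
E
python3 - <<'E'
from h import *
c=np.load('side.npy',allow_pickle=True).item()
q=lambda x,y:(x/4+145-.4,y/4+120-.4)
P={'rimFR':(335,295,90,-20,-50),'rimFL':(240,160,90,-20,50),'rimBR':(518,222,90,80,-50),'deckBR':(400,465,56,-20,-120),'deckFR':(245,522,56,-92,-120),'deckFL':(52,182,56,-92,120)}
A=[];B=[]
for k,(x,y,z,u,v) in P.items():
    w=onz(c,q(x,y),z);print(k,w.round(1));A.append((u,v));B.append(w[:2])
A=np.array(A,float);B=np.array(B)
a=A-A.mean(0);b=B-B.mean(0);th=np.arctan2((a[:,0]*b[:,1]-a[:,1]*b[:,0]).sum(),(a*b).sum())
M=np.array([[np.cos(th),-np.sin(th)],[np.sin(th),np.cos(th)]]);t=B.mean(0)-M@A.mean(0)
print('yaw',np.degrees(th),'t',t,'res',(B-A@M.T-t).round(1).tolist())
np.save('pose.npy',[t[0],t[1],th])
for k,(x,y,z) in {'grip':(282,338,106.5),'notch':(138,281,69),'bottletop':(507,345,85)}.items():
    w=onz(c,q(x,y),z)[:2];print(k,w.round(1),'local',(M.T@(w-t)).round(1))
# cover front corners: find angle on ray in plane y=±51
o,d=ray(c,q(262,47));o2,d2=ray(c,q(365,190))
for o,d,yy in((o,d,51),(o2,d2,-51)):
    ol=M.T@(o[:2]-t);dl=M.T@d[:2];s=(yy-ol[1])/dl[1];x=ol[0]+s*dl[0];z=o[2]+s*d[2];print('cover',x,z,np.hypot(84-x,z-92.5),np.arctan2(z-92.5,84-x))
for n,l in dict(hinge=(84,0),front=(-14,0),gripN=(-50,0)).items():print(n,M@np.array(l)+t)
E
```

```text
rimFR [513.6  17.8  90. ]
rimFL [515.7 112.6  90. ]
rimBR [605.1  12.6  90. ]
deckBR [503.6 -54.3  56. ]
deckFR [433.3 -45.8  56. ]
deckFL [443.8 177.6  56. ]
yaw -2.4624290427336093 t [531.02903043  63.8921822 ] res [[4.7, 3.0], [2.5, -2.1], [-3.7, 2.1], [-2.3, 0.8], [-0.7, 6.3], [-0.5, -10.1]]
grip [477.1  -3.9] local [-50.9 -70. ]
notch [448.8  87.8] local [-83.2  20.3]
bottletop [565.2 -41.7] local [  38.7 -104. ]
cover 0.4484951485638362 150.36790698965956 101.63438700707282 0.6057433263476455
cover -0.15011391760393167 153.1536525583316 103.73093675954404 0.6245360411661255
hinge [614.95146563  60.28318392]
front [517.04195789  64.49368192]
gripN [481.07519994  66.04039547]
```

```bash
cat >> h.py <<'E'
def loc():
    x,y,th=np.load('pose.npy');return np.array([[np.cos(th),-np.sin(th),0],[np.sin(th),np.cos(th),0],[0,0,1]]),np.array([x,y,0])
def plan(pts,rev=False):
    "pts in photometer frame (TCP), fingers down, jaws along photometer y; prints rows"
    s=r.read_state();T=R.from_euler('xyz',s['tcp_rot'],degrees=True);M,t=loc()
    best=None
    for sg in(1,-1):
        Y=M@np.array([0,sg,0.]);X=np.array([0,0,-1.]);G=R.from_matrix(np.c_[X,Y,np.cross(X,Y)])
        v=(T.inv()*G).as_rotvec()
        if best is None or np.linalg.norm(v)<np.linalg.norm(best):best=v
    print('t',s['time_s'],'pos',s['position'].round(1),'local',(M.T@(s['position']-t)).round(1),'F',s['force'].round(1),'gap',round(s['finger_gap'],1),'q7',s['joint_positions'][6].round(1))
    print(T.as_matrix().round(3).tolist())
    for p in pts:
        w=M@np.array(p,float)+t;print(p,'cm',(T.inv().apply(w-s['position'])/10).round(2),'rot',best.round(3))
E
python3 - <<'E'
from h import *
c=np.load('side.npy',allow_pickle=True).item()
for p in((485,345),(398,355),(495,290)):print(onz(c,p,0).round())
plan([(10,0,230)])
E
```

```text
[ 741. -399.    0.]
[ 613. -340.    0.]
[ 831. -339.    0.]
t 0.1 pos [ 158.6 -629.9  241.4] local [-342.3 -709.1  241.4] F [ 0.4  0.3 -0.5] gap 85.4 q7 -3.2
[[-0.001, 0.244, -0.97], [0.001, -0.97, -0.244], [-1.0, -0.002, 0.0]]
(10, 0, 230) cm [  1.23 -57.89 -54.02] rot [0.29  0.    0.002]
```

step_arm:
  deltas:
    - [1, -5, -4, 0.03, 0, 0]
    - [1, -9, -8, 0.06, 0, 0]
    - [1, -13, -12, 0.09, 0, 0]
    - [1, -17, -16, 0.12, 0, 0]
    - [1, -20.5, -20, 0.15, 0, 0]
    - [1, -24, -24, 0.18, 0, 0]
    - [1, -27.5, -28, 0.21, 0, 0]
    - [1, -31, -32, 0.24, 0, 0]
    - [1, -34, -35, 0.27, 0, 0]
    - [1, -36, -37, 0.29, 0, 0]
  claw: 1
  squeeze: 30

```text
time_s: 1.1
position: [420.6, -203.8, 231.9]
tcp_rot: [-70.1, 89.9, 107.4]
force: [0.9, -0.1, 0.0]
finger_gap: -0.4
```

```bash
python3 -c "
from h import *
plan([(10,0,230),(10,0,175)])"
```

```text
t 1.1 pos [ 420.6 -203.8  231.9] local [ -98.8 -272.1  231.9] F [ 0.9 -0.1  0. ] gap -0.4 q7 -73.9
[[-0.0, -0.044, -0.999], [0.001, -0.999, 0.044], [-1.0, -0.001, 0.0]]
(10, 0, 230) cm [  0.23 -27.23 -10.84] rot [-0.002  0.     0.001]
(10, 0, 175) cm [  5.73 -27.22 -10.84] rot [-0.002  0.     0.001]
```

step_arm:
  deltas:
    - [0, -4.5, -2, 0, 0, 0]
    - [0, -9, -4, 0, 0, 0]
    - [0, -13.5, -6, 0, 0, 0]
    - [0, -18, -7.5, 0, 0, 0]
    - [0, -22, -9, 0, 0, 0]
    - [1, -25, -10, 0, 0, 0]
    - [3, -27.2, -10.8, 0, 0, 0]
    - [5, -27.2, -10.8, 0, 0, 0]

```text
time_s: 1.9
position: [541.3, 67.6, 181.8]
tcp_rot: [-100.7, 89.8, 77.0]
force: [-0.1, -0.2, -1.2]
finger_gap: 0.0
```

```bash
python3 - <<'E'
from h import *
plan([(8,0,160),(4,0,145),(0,0,132),(-4,0,120),(-7,0,112),(-9,0,106),(-9,0,103)])
a=[]
for n in('side','wrist'):
    s,c=snap(n,n+'1.png');np.save(n+'1.npy',c,allow_pickle=True);a.append(c['image'][:,:,::-1])
cv2.imwrite('pics/b1.png',np.hstack([cv2.resize(a[0][110:280,130:300],(400,400)),cv2.resize(a[1],(400,400))]))
E
```

```text
t 1.9 pos [541.3  67.6 181.8] local [ 10.1   4.2 181.8] F [-0.1 -0.2 -1.2] gap 0.0 q7 -112.3
[[0.001, -0.039, -0.999], [0.004, -0.999, 0.039], [-1.0, -0.004, -0.001]]
(8, 0, 160) cm [2.18 0.42 0.21] rot [ 0.004 -0.001  0.004]
(4, 0, 145) cm [3.67 0.43 0.61] rot [ 0.004 -0.001  0.004]
(0, 0, 132) cm [4.97 0.43 1.02] rot [ 0.004 -0.001  0.004]
(-4, 0, 120) cm [6.17 0.43 1.42] rot [ 0.004 -0.001  0.004]
(-7, 0, 112) cm [6.97 0.44 1.72] rot [ 0.004 -0.001  0.004]
(-9, 0, 106) cm [7.57 0.44 1.92] rot [ 0.004 -0.001  0.004]
(-9, 0, 103) cm [7.87 0.44 1.92] rot [ 0.004 -0.001  0.004]
```

View pics/b1.png

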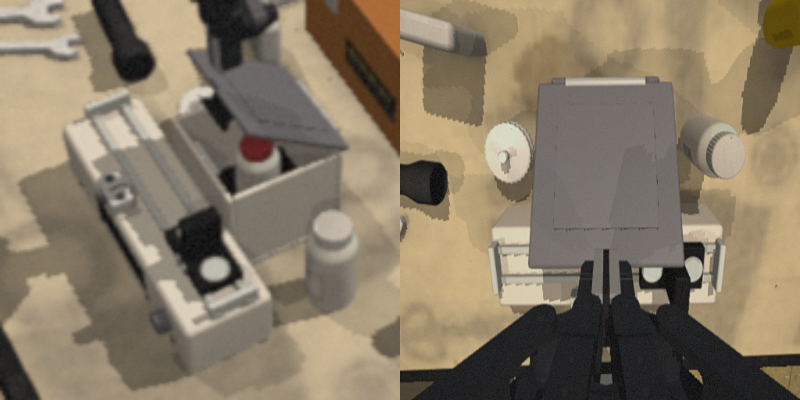

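The fingertips are above the middle of the cover's front edge (wrist frame about (605,260)). The white bottle is clear to the right. I'll press along the arc now.

step_arm:
  deltas:
    - [1.2, 0.4, 0.1, 0, 0, 0]
    - [2.2, 0.4, 0.2, 0, 0, 0]
    - [3, 0.4, 0.4, 0, 0, 0]
    - [3.7, 0.4, 0.6, 0, 0, 0]
    - [4.3, 0.4, 0.8, 0, 0, 0]
    - [5, 0.4, 1.0, 0, 0, 0]
    - [5.6, 0.4, 1.2, 0, 0, 0]
    - [6.2, 0.4, 1.4, 0, 0, 0]
    - [6.6, 0.4, 1.6, 0, 0, 0]
    - [7, 0.4, 1.7, 0, 0, 0]

```text
time_s: 3.0
position: [520.5, 60.6, 109.1]
tcp_rot: [-5.1, 89.6, 172.5]
force: [0.5, -0.0, 0.5]
finger_gap: -0.2
```

step_arm:
  deltas:
    - [0.3, 0, 0.1, 0, 0, 0]
    - [0.5, 0, 0.2, 0, 0, 0]
    - [0.6, 0, 0.2, 0, 0, 0]
    - [0.7, 0, 0.2, 0, 0, 0]
    - [0.7, 0, 0.2, 0, 0, 0]

```text
time_s: 3.5
position: [519.1, 60.7, 103.0]
tcp_rot: [-5.1, 89.7, 172.4]
force: [-1.5, -0.2, 8.8]
finger_gap: -0.2
```

step_arm:
  deltas:
    - [0.2, 0, 0, 0, 0, 0]
    - [0.4, 0, 0, 0, 0, 0]
    - [0.4, 0, 0, 0, 0, 0]

```text
time_s: 3.8
position: [519.2, 60.8, 101.3]
tcp_rot: [7.8, 89.7, -174.6]
force: [-5.9, -1.4, 23.2]
finger_gap: 0.1
```

step_arm:
  deltas:
    - [-0.5, 0, 0, 0, 0, 0]
    - [-2, 0, 0, 0, 0, 0]
    - [-5, 0, 1, 0, 0, 0]
    - [-8, 1, 2, 0, 0, 0]
    - [-10, 3, 4, 0, 0, 0]
    - [-10, 6, 6, 0, 0, 0]
    - [-10, 8, 7.5, 0, 0, 0]
    - [-10, 8, 7.5, 0, 0, 0]
  claw: -1

```text
time_s: 4.6
position: [438.7, -18.6, 201.4]
tcp_rot: [18.5, 89.5, -164.2]
force: [0.3, 0.7, 0.4]
finger_gap: 85.1
```

```bash
python3 - <<'E'
from h import *
plan([(-50,-70,200)])
a=[]
for n in('side','wrist'):
    s,c=snap(n,n+'2.png');c['state']=s;np.save(n+'2.npy',c,allow_pickle=True);a.append(c['image'][:,:,::-1])
cv2.imwrite('pics/b2.png',np.vstack([cv2.resize(np.hstack([a[0][110:280,130:300]]),(200,200)).repeat(1,0)] ) if 0 else np.hstack([cv2.resize(a[0][110:280,130:300],(380,380),interpolation=2),cv2.resize(a[1][:,:],(420,380))]))
print(s['position'])
E
```

```text
t 4.6 pos [438.7 -18.6 201.4] local [-88.7 -86.4 201.4] F [0.3 0.7 0.4] gap 85.1 q7 -100.3
[[-0.008, -0.047, -0.999], [-0.002, -0.999, 0.047], [-1.0, 0.003, 0.008]]
(-50, -70, 200) cm [ 0.11 -1.66 -3.86] rot [-0.004  0.008 -0.003]
[440.19575092 -17.07251553 201.64976079]
```

View pics/b2.png

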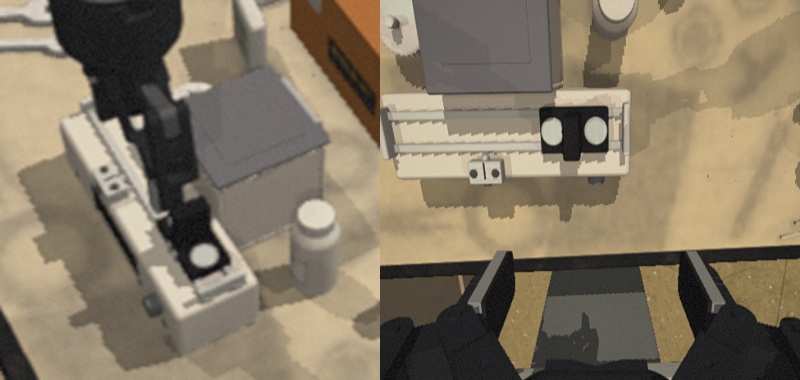

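The cover is now down flat on the well in both views. The grip bar is at wrist about (571,135), with its windows on either side, and the index block is at about (486,170). Next I'll measure these precisely in the full-resolution wrist picture.

```bash
cat >> h.py <<'E'
def worldcam(c):
    s=c['state'];H=np.array(c['hand_eye']);Rt=R.from_euler('xyz',s['tcp_rot'],degrees=True).as_matrix()
    Rw=Rt@H[:3,:3];c['position']=Rt@H[:3,3]+s['position'];c['orientation']=R.from_matrix(Rw).as_euler('xyz',degrees=True);return c
E
python3 - <<'E'
from h import *
c=worldcam(np.load('wrist2.npy',allow_pickle=True).item());im=c['image']
x0,y0=0,85;cr=im[y0:y0+105,x0:x0+320]
cv2.imwrite('pics/w2c.png',cv2.resize(cr[:,:,::-1],(800,262),interpolation=2))
g=cv2.cvtColor(im,cv2.COLOR_RGB2GRAY)
n,l,st,ce=cv2.connectedComponentsWithStats((g<60).astype(np.uint8))
for i in range(1,n):
    if st[i,4]>8 and st[i,1]<200: print('dark',st[i],ce[i].round(1))
n,l,st,ce=cv2.connectedComponentsWithStats((g>170).astype(np.uint8))
for i in range(1,n):
    if st[i,4]>40 and 190<ce[i][0]<290 and 85<ce[i][1]<190:
        print('light',st[i],ce[i].round(1),onz(c,ce[i],68.5).round(1))
E
```

```text
dark [ 194  107   85   56 2714] [235.8 131.5]
dark [127 172   2   9   9] [127.2 176. ]
dark [270 179   3   6  13] [271.2 181.6]
light [ 213   91   92   26 1383] [260.4  98.9] [502.  -17.1  68.5]
light [ 241  105   64   72 1164] [279.7 159.5] [455.2 -30.   68.5]
light [250 119  26  26 487] [263.3 132. ] [477.3 -18.1  68.5]
light [279 119  15  23 213] [285.1 130.2] [478.  -34.8  68.5]
light [197 120  25  26 501] [209.5 132.9] [478.5  23.2  68.5]
light [282 143  11   7  71] [287.  145.8] [465.8 -36.   68.5]
```

View pics/w2c.png

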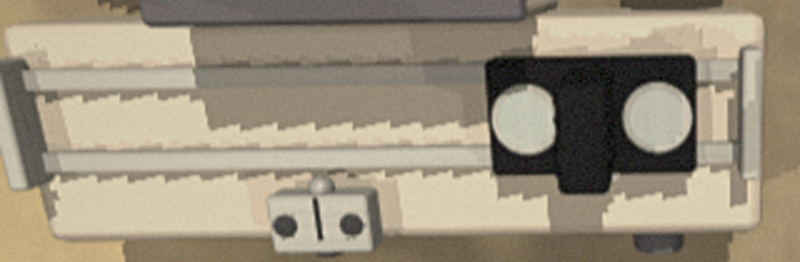

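```bash
python3 - <<'E'
from h import *
c=worldcam(np.load('wrist2.npy',allow_pickle=True).item())
q=lambda x,y:((x+.5)/2.5-.5,(y+.5)/2.5-.5+85)
M,t=loc()
L=lambda p,z:(M.T@(onz(c,p,z)-t))
for k,p,z in [('railtopL',(25,80),62),('railtopR',(738,70),62),('railbotL',(47,162),62),('railbotR',(735,152),62),('plateL',(488,58),68.5),('plateR',(697,58),68.5),('plateL2',(491,174),68.5),('plateR2',(697,173),68.5),('lineT',(317,198),69),('lineB',(319,240),69),('blkL',(268,196),69),('blkR',(375,193),69),('barfrontL',(559,185),106.5),('barfrontR',(610,185),106.5),('deckFL',(55,237),56),('deckFR',(760,234),56),('deckBL',(8,30),56),('deckBR',(762,14),56),('covFL',(143,22),95),('covFR',(526,22),95)]:
    print(k,L(q(*p),z).round(1))
print(c['position'])
E
```

```text
railtopL [-39.  112.1  62. ]
railtopR [ -36.3 -108.6   62. ]
railbotL [-64.8 111.1  62. ]
railbotR [ -61.9 -108.4   62. ]
plateL [-32.  -33.   68.5]
plateR [-32.1 -95.7  68.5]
plateL2 [-67.5 -31.6  68.5]
plateR2 [-67.3 -96.1  68.5]
lineT [-75.   23.6  69. ]
lineB [-88.8  24.7  69. ]
blkL [-74.3  38.9  69. ]
blkR [-73.4   5.1  69. ]
barfrontL [-62.  -57.3 106.5]
barfrontR [-62.  -71.  106.5]
deckFL [-91.6 118.4  56. ]
deckFR [ -90.9 -118.    56. ]
deckBL [-24.3 118.1  56. ]
deckBR [ -20.  -116.1   56. ]
covFL [-20.   53.2  95. ]
covFR [-20.2 -48.9  95. ]
[519.42767146 -20.12145959 333.88882752]
```

```bash
python3 - <<'E'
from h import *
M,t=loc();x,y,th=np.load('pose.npy');g=np.array([-50,-64.1,0]);w=M@g+t
np.save('pose.npy',[x,y,th+.0127]);M,t=loc();d=w-M@g-t
np.save('pose.npy',[x+d[0],y+d[1],th+.0127])
plan([(-50,-64.1,150),(-50,-64.1,86)])
E
```

```text
t 4.7 pos [441.1 -16.  201.8] local [-86.7 -83.2 201.8] F [ 0.9 -0.3  0.8] gap 85.6 q7 -100.4
[[-0.005, -0.044, -0.999], [-0.0, -0.999, 0.044], [-1.0, 0.001, 0.005]]
(-50, -64.1, 150) cm [ 5.15 -1.96 -3.67] rot [-0.013  0.005 -0.001]
(-50, -64.1, 86) cm [11.55 -1.97 -3.7 ] rot [-0.013  0.005 -0.001]
```

step_arm:
  deltas:
    - [1, -2, -3.7, -0.013, 0.005, 0]
    - [3, -2, -3.7, -0.013, 0.005, 0]
    - [5, -2, -3.7, -0.013, 0.005, 0]
    - [7, -2, -3.7, -0.013, 0.005, 0]
    - [8.5, -2, -3.7, -0.013, 0.005, 0]
    - [9.5, -2, -3.7, -0.013, 0.005, 0]
    - [10.5, -2, -3.7, -0.013, 0.005, 0]
    - [11.2, -2, -3.7, -0.013, 0.005, 0]
    - [11.5, -2, -3.7, -0.013, 0.005, 0]
  claw: -0.2

```text
time_s: 5.6
position: [478.3, 2.6, 86.0]
tcp_rot: [28.5, 89.9, -153.2]
force: [-0.4, 0.7, 0.1]
finger_gap: 51.3
```

```bash
python3 - <<'E'
from h import *
plan([(-50,-64.1,86)])
a=[]
for n in('side','wrist'):
    s,c=snap(n,n+'3.png');a.append(c['image'][:,:,::-1])
cv2.imwrite('pics/b3.png',np.hstack([cv2.resize(a[0][110:280,130:300],(380,380),interpolation=2),cv2.resize(a[1],(420,380))]))
E
```

```text
t 5.6 pos [478.3   2.6  86. ] local [-50.1 -63.5  86. ] F [-0.4  0.7  0.1] gap 51.3 q7 -109.3
[[-0.001, -0.03, -1.0], [-0.001, -1.0, 0.03], [-1.0, 0.001, 0.001]]
(-50, -64.1, 86) cm [ 0.    0.06 -0.01] rot [-0.     0.001 -0.001]
```

View pics/b3.png

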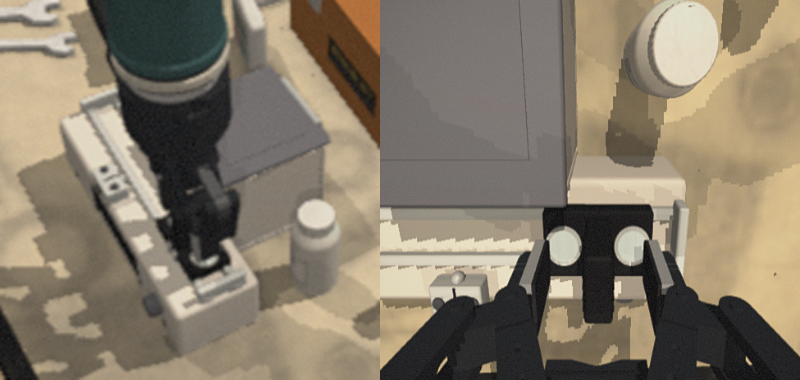

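The bar at about (598,275) is centred between the pads. The cover is still shut and the bottle is clear. I'll close the gripper.

step_arm:
  deltas:
    - [0, 0, 0, 0, 0, 0]
    - [0, 0, 0, 0, 0, 0]
    - [0, 0, 0, 0, 0, 0]
    - [0, 0, 0, 0, 0, 0]
    - [0, 0, 0, 0, 0, 0]
    - [0, 0, 0, 0, 0, 0]
    - [0, 0, 0, 0, 0, 0]
  claw: 1
  squeeze: 60

```text
time_s: 6.4
position: [478.7, 2.3, 87.0]
tcp_rot: [111.1, 89.9, -70.7]
force: [-1.1, -1.5, 5.2]
finger_gap: 13.2
```

```bash
python3 - <<'E'
from h import *
plan([(-50,4,86),(-50,24.5,86)])
s=r.read_state();print(s['position'])
E
```

```text
t 6.4 pos [478.7   2.3  87. ] local [-49.6 -63.8  87. ] F [-1.1 -1.5  5.2] gap 13.2 q7 -109.3
[[0.0, -0.031, -1.0], [-0.001, -1.0, 0.031], [-1.0, 0.001, -0.0]]
(-50, 4, 86) cm [ 0.1  -6.78  0.04] rot [-0.001 -0.    -0.001]
(-50, 24.5, 86) cm [ 0.09 -8.83  0.05] rot [-0.001 -0.    -0.001]
[478.74000457   2.32798024  87.0245608 ]
```

step_arm:
  deltas:
    - [-0.1, -0.5, 0, 0, 0, 0]
    - [-0.1, -1.3, 0, 0, 0, 0]
    - [-0.1, -2.2, 0, 0, 0, 0]
    - [-0.1, -3.1, 0, 0, 0, 0]
    - [-0.1, -4, 0, 0, 0, 0]
    - [-0.1, -4.9, 0, 0, 0, 0]
    - [-0.1, -5.7, 0, 0, 0, 0]
    - [-0.1, -6.3, 0, 0, 0, 0]
    - [-0.1, -6.6, 0, 0, 0, 0]
    - [-0.1, -6.6, 0, 0, 0, 0]

```text
time_s: 7.4
position: [480.7, 69.8, 87.2]
tcp_rot: [-121.9, 90.0, 56.5]
force: [5.1, 0.4, -16.2]
finger_gap: 13.2
```

```bash
python3 - <<'E'
from h import *
plan([(-50,24.5,87)])
s,c=snap('wrist','w4.png');c['state']=s;np.save('wrist4.npy',c,allow_pickle=True)
cv2.imwrite('pics/w4c.png',cv2.resize(c['image'][200:340,60:340,::-1],(800,400),interpolation=2))
E
```

```text
t 7.4 pos [480.7  69.8  87.2] local [-49.7   3.8  87.2] F [  5.1   0.4 -16.2] gap 13.2 q7 -117.3
[[0.0, -0.029, -1.0], [0.0, -1.0, 0.029], [-1.0, -0.0, -0.0]]
(-50, 24.5, 87) cm [ 0.02 -2.07  0.03] rot [ 0.001 -0.     0.   ]
```

View pics/w4c.png

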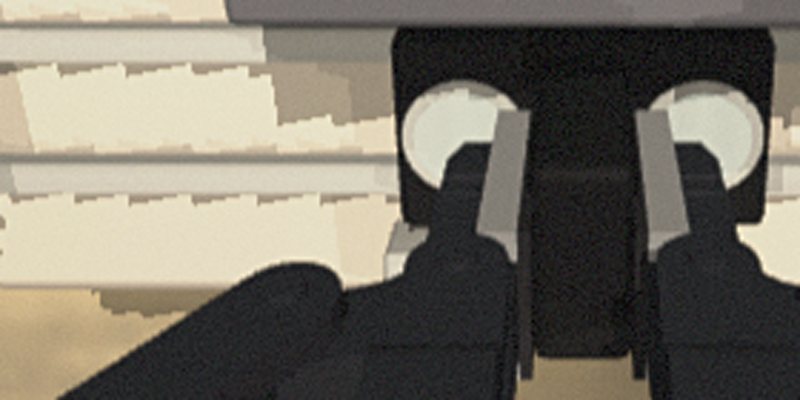

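```bash
python3 - <<'E'
from h import *
c=worldcam(np.load('wrist4.npy',allow_pickle=True).item());M,t=loc()
q=lambda x,y:((x+.5)/2.857-.5+60,(y+.5)/2.857-.5+200)
for p,z in(((393,228),69),((388,255),69),((397,60),68.5),((771,60),68.5),((404,215),68.5),((766,215),68.5)):print(p,(M.T@(onz(c,q(*p),z)-t)).round(1))
E
```

```text
(393, 228) [-68.1  37.5  69. ]
(388, 255) [-73.6  38.7  69. ]
(397, 60) [-36.3  35.1  68.5]
(771, 60) [-36.2 -27.   68.5]
(404, 215) [-65.8  35.5  68.5]
(766, 215) [-65.6 -27.9  68.5]
```

step_arm:
  deltas:
    - [0.07, -0.1, 0, 0, 0, 0]
    - [0.07, -0.2, 0, 0, 0, 0]
    - [0.07, -0.3, 0, 0, 0, 0]
    - [0.07, -0.4, 0, 0, 0, 0]
    - [0.07, -0.5, 0, 0, 0, 0]
    - [0.07, -0.6, 0, 0, 0, 0]
    - [0.07, -0.7, 0, 0, 0, 0]
    - [0.07, -0.8, 0, 0, 0, 0]
    - [0.07, -0.8, 0, 0, 0, 0]

```text
time_s: 8.35
position: [481.1, 78.2, 87.0]
tcp_rot: [-140.0, 89.9, 38.3]
force: [-0.4, -0.3, 5.6]
finger_gap: 12.8
```

step_arm:
  deltas:
    - [0.02, -0.1, 0, 0, 0, 0]
    - [0.02, -0.2, 0, 0, 0, 0]
    - [0.02, -0.3, 0, 0, 0, 0]
    - [0.02, -0.3, 0, 0, 0, 0]

```text
time_s: 8.75
position: [481.2, 80.4, 87.0]
tcp_rot: [119.9, 90.0, -61.8]
force: [-0.8, -2.5, 6.5]
finger_gap: 13.1
```

step_arm:
  deltas:
    - [0, -0.1, 0, 0, 0, 0]
    - [0, -0.2, 0, 0, 0, 0]
    - [0, -0.3, 0, 0, 0, 0]
    - [0, -0.3, 0, 0, 0, 0]

```text
time_s: 9.15
position: [481.2, 81.2, 87.0]
tcp_rot: [84.6, 89.8, -97.1]
force: [0.0, -7.1, 5.9]
finger_gap: 12.7
```

step_arm:
  deltas:
    - [0, -0.1, 0, 0, 0, 0]
    - [0, -0.2, 0, 0, 0, 0]
    - [0, -0.2, 0, 0, 0, 0]

```text
time_s: 9.45
position: [481.2, 81.3, 87.0]
tcp_rot: [81.0, 89.6, -100.8]
force: [-0.4, -7.5, 5.5]
finger_gap: 12.9
```

step_arm:
  deltas:
    - [0, -0.3, 0, 0, 0, 0]
    - [0, -0.4, 0, 0, 0, 0]
    - [0, -0.5, 0, 0, 0, 0]
    - [0, -0.5, 0, 0, 0, 0]

```text
time_s: 9.85
position: [481.4, 86.3, 87.1]
tcp_rot: [82.0, 89.6, -99.9]
force: [-0.7, -3.1, 4.0]
finger_gap: 12.9
```

```bash
python3 -c "
from h import *
plan([(-50,24.5,87)])"
```

```text
t 9.85 pos [481.4  86.3  87.1] local [-49.5  20.3  87.1] F [-0.7 -3.1  4. ] gap 12.9 q7 -119.8
[[-0.001, -0.032, -0.999], [-0.006, -0.999, 0.032], [-1.0, 0.006, 0.001]]
(-50, 24.5, 87) cm [ 0.   -0.42  0.05] rot [-0.002  0.001 -0.006]
```

step_arm:
  deltas:
    - [0, -0.1, 0, 0, 0, 0]
    - [0, -0.2, 0, 0, 0, 0]
    - [0, -0.2, 0, 0, 0, 0]

```text
time_s: 10.15
position: [481.4, 89.4, 87.0]
tcp_rot: [82.1, 89.7, -99.7]
force: [-2.0, 0.4, 2.9]
finger_gap: 12.9
```

step_arm:
  deltas:
    - [0, -0.1, 0, 0, 0, 0]
    - [0, -0.1, 0, 0, 0, 0]
    - [0, -0.1, 0, 0, 0, 0]

```text
time_s: 10.45
position: [481.5, 90.3, 87.0]
tcp_rot: [82.5, 89.7, -99.3]
force: [-0.7, -2.6, 4.6]
finger_gap: 12.9
```

step_arm:
  deltas:
    - [0, 0, 0, 0, 0, 0]
    - [0, 0, 0, 0, 0, 0]
    - [0, 0, 0, 0, 0, 0]

```text
time_s: 10.75
position: [481.5, 90.3, 87.0]
tcp_rot: [82.5, 89.7, -99.3]
force: [-0.8, -2.3, 3.5]
finger_gap: 13.0
```

```bash
python3 - <<'E'
from h import *
plan([(-50,24.5,87)])
a=[]
for n in('side','wrist'):
    s,c=snap(n,n+'5.png');c['state']=s;np.save(n+'5.npy',c,allow_pickle=True);a.append(c['image'][:,:,::-1])
cv2.imwrite('pics/b5.png',np.hstack([cv2.resize(a[0][110:280,130:300],(340,380),interpolation=2),cv2.resize(a[1][200:350,80:320],(460,380),interpolation=2)]))
E
```

```text
t 10.75 pos [481.5  90.3  87. ] local [-49.5  24.3  87. ] F [-0.8 -2.3  3.5] gap 13.0 q7 -120.2
[[-0.001, -0.031, -1.0], [-0.005, -0.999, 0.031], [-1.0, 0.005, 0.001]]
(-50, 24.5, 87) cm [ 0.   -0.02  0.05] rot [-0.001  0.001 -0.005]
```

View pics/b5.png

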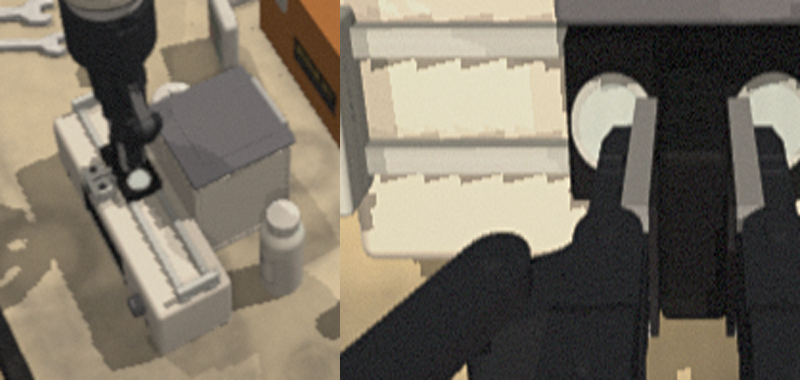

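The slide has passed the crest. The cover is shut, the bottle is upright, and the slide sits beside the block. A quick 1 mm probe each way will show from the forces whether it is centred in the notch.

step_arm:
  deltas:
    - [0, -0.1, 0, 0, 0, 0]
    - [0, -0.15, 0, 0, 0, 0]
    - [0, -0.15, 0, 0, 0, 0]
    - [0, -0.15, 0, 0, 0, 0]

```text
time_s: 11.25
position: [481.5, 90.7, 87.0]
tcp_rot: [80.7, 89.6, -101.1]
force: [-1.5, -4.9, 5.3]
finger_gap: 13.2
```

step_arm:
  deltas:
    - [0, 0.15, 0, 0, 0, 0]
    - [0, 0.3, 0, 0, 0, 0]
    - [0, 0.3, 0, 0, 0, 0]
    - [0, 0.3, 0, 0, 0, 0]

```text
time_s: 11.65
position: [481.4, 88.6, 87.1]
tcp_rot: [81.7, 89.7, -100.1]
force: [-0.6, 2.2, 2.2]
finger_gap: 13.0
```

step_arm:
  deltas:
    - [0, -0.06, 0, 0, 0, 0]
    - [0, -0.1, 0, 0, 0, 0]
    - [0, -0.1, 0, 0, 0, 0]
    - [0, -0.1, 0, 0, 0, 0]
    - [0, -0.1, 0, 0, 0, 0]
    - [0, -0.1, 0, 0, 0, 0]
    - [0, -0.1, 0, 0, 0, 0]
    - [0, -0.1, 0, 0, 0, 0]

```text
time_s: 12.45
position: [481.4, 89.6, 87.0]
tcp_rot: [81.3, 89.7, -100.5]
force: [-0.9, -1.9, 2.8]
finger_gap: 13.2
```

```bash
python3 -c "
from h import *
plan([(-50,24.5,87)]);print(r.sign_off())"
```

```text
t 12.45 pos [481.4  89.6  87. ] local [-49.5  23.6  87. ] F [-0.9 -1.9  2.8] gap 13.2 q7 -120.1
[[-0.001, -0.031, -1.0], [-0.006, -0.999, 0.031], [-1.0, 0.006, 0.001]]
(-50, 24.5, 87) cm [ 0.   -0.09  0.05] rot [-0.001  0.001 -0.006]
the job is handed in; nothing more can be done
None
```

I shut the cover, moved the slide left into the notch and handed the job in at 12.45 s with the gripper still holding the slide. The sign-off gave no verdict.

- **Cover:** I pressed it with up to 23 N near the front edge. It stayed down after I let go, and the last pictures (1.7 s before hand-in) still showed it shut.
- **Slide:** I gripped the bar with the grip set to 60 N. The gap read 13.2 mm on a 14 mm bar. Resistance rose to at least 7.5 N before the slide went over the crest.
- **Notch position:** The two estimates differ by about 1 mm. The dark line in the wrist picture put the notch at y ≈ 24.5 mm in my estimated photometer frame. The 1 mm force probe put it at about 23.3 mm. I stopped at 23.6 mm, within 2.5 mm of both.
- **Not resolved:** The cover contact came about 3 mm lower than the stated fingertip length predicts. I left the cause unexplained because the cover was visibly shut.
- **Bottle:** The white sample bottle was upright in the last pictures and was not touched.

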